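# Clamp the screw-top pot in the counter clamp and keep the trigger squeezed

### The arm

A 7-joint arm with a two-finger parallel gripper is mounted at the origin on the work surface. World frame = base frame: x ahead of the robot, y to its left, z up, the work surface at z = 0. Lengths are in mm, angles in rad, forces in N, time in s.
With the tool pointing down it reaches from about 425 to 1025 mm from the base axis. Payload 9.4 kg.
Tool frame: the origin (TCP) lies at the very end of the fingers, on their centre line; the grasp point (between the pads) lies 19 mm behind it (manip.pinch_z is the distance from the TCP to the grasp point, in mm); z points along the fingers, y is the direction in which the jaws open and shut (so a half turn about z gives the same grasp; the last joint's range is limited). The gripper opens to 93 mm and grips with 3 to 60 N. Pads are 15 mm wide; open, the fingers measure 128 mm over their backs; the gripper's body (75 mm by 188 mm) begins 65 mm behind the grasp point.
Start: joints at [1.07, 0.599, -0.003, 1.599, 0.002, 0.943, -0.08], TCP at [298.13, -660.865, 218.618] pointing down, gripper open.
Joint ranges: [-2.57, 2.57], [-0.35, 1.97], [-1.29, 1.29], [0.11, 2.56], [-1.05, 4.19], [0.11, 1.86], [-2.63, 2.63]. Speed limits (rad/s): [2.22, 2.22, 3.01, 3.01, 3.14, 3.14, 3.14].

### API

Orientations are given as a unit quaternion [w, x, y, z].
In Python, from bench import manip, fingers, kin, vision, finder, sensors gives the robot as it stands. The module is installed in compiled form; this text tells all that it offers. Calls block until the motion is done:
- manip.movep(position, orientation): joint-space move of the TCP to a pose.
- manip.movel(position, rot=None, rate=150, until_force=None): straight line of the TCP; rot=None keeps the orientation; rate is the mean speed in mm/s. With until_force (N) it stops when the force on the tool has changed by that much, and returns True; else False.
- manip.move_j(angles): joint-space move.
- fingers.move_gripper(opening, grip_force=None): finger opening in mm; grip_force is the grip in N (None keeps the last); returns when the fingers have stopped.
- manip.hold(seconds).
- kin.ik(position, orientation): joint angles nearest the present ones, or None.
- vision.get_image(name): name is "side" or "top"; returns a dict with "img" (420x560x3 uint8, blue, green, red), "camera_matrix" (3x3 intrinsics, pixels), "extrinsics" (4x4, takes a point from world to camera coordinates). Camera axes: x right, y down, z forward; pixel columns grow to the right and rows downward; lengths in mm; the calibration is good to about 2 mm. A picture is of the moment at which its call begins. There is no depth.
A pose or a line that the arm cannot do raises manip.PlanningError and nothing moves.
- manip.finish_job(): hands the job in, once; it reports no verdict.
Trained networks look in a picture, given as the dict that the camera call returned (one of the last four; its "shot" number tells which), for a name from the list of things; names that differ only in an ending like _2 or _b are one class to them, and where a whole thing is asked for, a point or a joint stands for the part that bears it (a point fixed in the world has none). Each returns a list of dicts, best first, with "conf" (0 to 1); they miss things now and then, are a little off and sometimes report something else, mostly with a low value. They report only what shows in the picture. A call takes as long as a camera call. They do not tell look-alikes from the thing itself.
- finder.boxes_of(picture, thing): "rect" ([left, top, right, bottom] in pixels, round what is visible of it).
Readings, each from a call of its own:
- sensors.current_t(): time.
- sensors.current_joint_pos(): joint angles.
- sensors.current_qvel(): joint speeds.
- sensors.current_joint_torque(): joint torques, N m.
- sensors.current_position(): TCP position.
- sensors.current_tcp_rot(): TCP orientation.
- sensors.current_contact_force(): force on the tool from outside, world axes, zero at the start.
- sensors.current_moment(): the same for the moment, N m.
- sensors.current_gripper_width(): finger opening in mm.
Only numpy, scipy, OpenCV 4.12 (cv2) and the standard library are available. Lean on these libraries where they do the work, as an engineer would, in place of code of your own. Each camera call takes 0.05 s, during which the arm holds its last target.

### The job

Slide the yellow screw-top pot along the counter, keeping it down and upright, between the two green guide fences and fully home into the clamp, against the bar and the fixed jaw. Then pump the red trigger against the black handle (the jaw moves by the trigger only, never push it by hand) until the orange pad touches the pot and its spring is visibly pressed in, but well short of all the way in, so that the plastic is held and not crushed. Finish still holding the trigger squeezed, so that the lid can be unscrewed, and leave the jug, the blender base and the spice jar where they are.

Things in the scene. Friction and masses are not known exactly. Their poses are not given: they have to be found in the camera images.
- pot: Loose yellow plastic pot, 64 mm in diameter, with a ribbed blue screw lid 60 mm in diameter at heights 63 to 85 mm; 85 mm tall in all, about 0.15 kg; lid and pot stay together. Origin: centre of the underside, z up.
- clamp: Fixed one-hand ratchet bar clamp on the counter, turned by some yaw. Origin: on the counter, where the centre of the pot's underside stands when fully home. +x points out of the open mouth (the pot comes in along -x), -y to the fixed jaw, +y to the moving jaw and trigger. Trigger housing at y 125 to 185 mm, 92 mm tall, |x| up to 17 mm (mm in this frame, here and below).
- home_corner (a point): Corner on the counter where the fixed jaw's face (clamp y = -32 mm; jaw from x = -44 to 36 mm, 50 mm tall) meets the face of the long aluminium bar that is the end stop (clamp x = -32 mm; heights 12 to 36 mm). The home pot touches both faces.
- mouth (a point): Middle of the channel's outer end, on the counter, clamp x = 82, y = 5 mm. Two green guide fences, 25 mm tall and 12 mm thick, run from x = 36 to 82 mm with inner faces at y = -32 and y = 42 mm: the gap is 74 mm wide.
- handle_grip (a point): Middle of the fixed black handle, 139 mm above the counter, at x = 0, y = 162 mm in the clamp's frame. The handle is upright, 10 mm thick along the clamp's y, 28 mm wide along its x, its top 152 mm above the counter.
- trigger: Red lever, 10 mm thick and 28 mm wide, its top about 150 mm above the counter, standing on the jaw's side of the handle. Origin: its pivot, at y = 150 mm and 86 mm up in the clamp's frame; it hinges about the clamp's x axis.
- trigger_grip (a point): Mid-thickness point of the red lever, 54 mm from the pivot. Let out, the lever leans 0.3 rad towards the pot (here 16 mm, at its top 19 mm further from the handle than when squeezed). Squeezed, it is upright: lever and handle then fill y = 145 to 167 mm of the clamp's frame, 22 mm together; let out, about 42 mm.
- trigger_angle (a joint): Angle of the trigger: 0 let out (a spring returns it, 3 N at the grip), 0.3 rad fully squeezed (a stop). Squeezing takes up to about 20 N. A full squeeze drives the jaw forward about 8 mm (8 to 12 on the first) through a ratchet with 4 mm teeth; on letting out the jaw stays. Let it come nearly all the way back before the next stroke.
- jaw: Moving jaw: grey head (36 mm wide, 50 mm tall) on a toothed rod, which carries the orange pad; slides along the clamp's y axis. Not to be pushed by the robot. Origin: on the counter, below where the pad's face is while its spring is let out.
- jaw_slide (a joint): How far the jaw has advanced towards the fixed jaw, 0 to 0.068 m. At 0 the pad's face is 76 mm from the clamp's origin along its +y, that is 44 mm from a pot that is fully home; it starts advanced by 0 to 22 mm. Friction of 9 N holds it where it is.
- pad: Orange round pad, 34 mm in diameter and 7 mm thick, on a steel stem in front of the jaw's head, centre 32 mm above the counter, that presses on the pot. Origin: centre of its face; the face looks along the clamp's -y.
- pad_sink (a joint): How far the pad is pressed in towards the jaw's head against its spring (400 N per m): 0 free, 0.02 m all the way in. Wanted at the end: between about 2 and 16 mm (the stem's bare steel is 20 mm long when free).
- jug: Glass measuring jug with red marks, 100 mm in diameter, 125 mm tall, with a handle to its own +y that reaches 85 mm from the axis. Leave alone. Origin: centre of the underside.
- blender: White blender base with a black dial, 150 mm in diameter, 140 mm tall. Leave alone. Origin: centre of the underside.
- spice: Small terracotta-coloured spice jar with a black cap, 44 mm in diameter, 85 mm tall. Leave alone. Origin: centre of the underside.
Things that resemble listed ones, but are neither listed nor needed, are in the scene too. Of the things like the pot, leave any that is turquoise or white; of the rest the larger one is meant.

How it is judged:
By the outcome, as a careful person would: the job done as asked, in the order asked, and still so for the second after the job is handed in, while the arm keeps its last pose, push and grip.
It also fails if it takes over 64 s, if anything falls off the work surface, if the arm or the gripper's body presses on something with over 40 N, if the wrist force passes 120 N, or if a joint passes its speed limit or range.

## Working session

There is one attempt and no reset: what is moved stays moved. The work goes in short steps, each a Python script; the robot and the scene stay as the last script left them, time stands still between calls to the robot, and variables do not carry over. Pictures are saved under pics/ and viewed, and the job is handed in when it is done.

```bash
mkdir -p pics; cat > h.py <<'E'
import numpy as np, cv2
from bench import manip, fingers, kin, vision, finder, sensors
def shot(n,tag):
    p=vision.get_image(n); cv2.imwrite(f'pics/{tag}.png',p['img']); return p
def proj(p,X):
    X=np.atleast_2d(X).astype(float); E=p['extrinsics'];c=X@E[:3,:3].T+E[:3,3]
    u=c@p['camera_matrix'].T; return u[:,:2]/u[:,2:]
def back(p,uv,z):
    K=p['camera_matrix'];E=p['extrinsics'];R=E[:3,:3];t=E[:3,3]
    d=R.T@np.linalg.inv(K)@np.array([uv[0],uv[1],1.]); o=-R.T@t
    return o+d*(z-o[2])/d[2]
E
python3 - <<'E'
from h import *
for n in('top','side'):
    p=shot(n,n+'0'); E=p['extrinsics']; print(n,p['camera_matrix'].round(1).tolist(),(-E[:3,:3].T@E[:3,3]).round(),E[2,:3].round(2))
    for t in('pot','clamp','trigger','handle_grip','jaw','pad','jug','blender','spice'):
        print(t,[(np.round(b['rect']).tolist(),round(b['conf'],2)) for b in finder.boxes_of(p,t)][:4])
print(sensors.current_t())
E
```

```text
top [[458.8, 0.0, 283.0], [0.0, 458.8, 210.3], [0.0, 0.0, 1.0]] [ 491.  -29. 1182.] [ 0.11  0.   -0.99]
pot [([300.0, 174.0, 331.0, 200.0], 0.81), ([264.0, 171.0, 284.0, 196.0], 0.78), ([298.0, 144.0, 313.0, 161.0], 0.67), ([339.0, 195.0, 373.0, 223.0], 0.58)]
clamp [([232.0, 233.0, 343.0, 287.0], 0.57)]
trigger [([252.0, 257.0, 261.0, 270.0], 0.5)]
handle_grip [([231.0, 228.0, 343.0, 282.0], 0.82), ([160.0, 188.0, 181.0, 209.0], 0.61)]
jaw [([227.0, 256.0, 289.0, 266.0], 0.72)]
pad [([283.0, 262.0, 292.0, 266.0], 0.63)]
jug [([96.0, 250.0, 154.0, 291.0], 0.7)]
blender [([394.0, 224.0, 462.0, 287.0], 0.89)]
spice [([159.0, 185.0, 183.0, 207.0], 0.81)]
side [[405.8, 0.0, 280.2], [0.0, 405.8, 211.9], [0.0, 0.0, 1.0]] [214. 851. 688.] [ 0.35 -0.79 -0.5 ]
pot [([232.0, 206.0, 247.0, 229.0], 0.67), ([240.0, 221.0, 258.0, 250.0], 0.63), ([284.0, 193.0, 310.0, 224.0], 0.6), ([257.0, 202.0, 282.0, 234.0], 0.57)]
clamp [([296.0, 221.0, 347.0, 288.0], 0.67), ([239.0, 300.0, 290.0, 384.0], 0.21)]
trigger [([325.0, 165.0, 370.0, 215.0], 0.68), ([310.0, 225.0, 321.0, 238.0], 0.42)]
handle_grip [([294.0, 219.0, 348.0, 289.0], 0.93), ([258.0, 205.0, 280.0, 232.0], 0.33)]
jaw [([298.0, 244.0, 327.0, 291.0], 0.57)]
pad []
jug [([239.0, 298.0, 290.0, 383.0], 0.96), ([297.0, 246.0, 326.0, 290.0], 0.61)]
blender [([325.0, 163.0, 373.0, 216.0], 0.91)]
spice [([200.0, 274.0, 222.0, 315.0], 0.63)]
1.0
```

```bash
python3 - <<'E'
import cv2
a=cv2.imread('pics/top0.png');cv2.imwrite('pics/top0z.png',cv2.resize(a[130:310,210:410],None,fx=4,fy=4,interpolation=cv2.INTER_CUBIC)[:600])
a=cv2.imread('pics/side0.png');cv2.imwrite('pics/side0z.png',cv2.resize(a[150:300,220:400],None,fx=4,fy=4,interpolation=cv2.INTER_CUBIC)[:600])
E
```

```text
(no output)
```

View pics/top0.png

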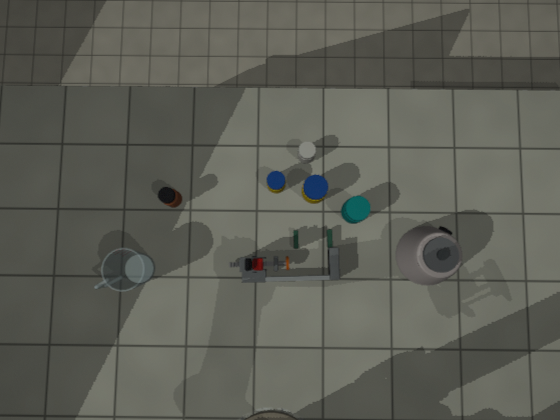

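View pics/top0z.png

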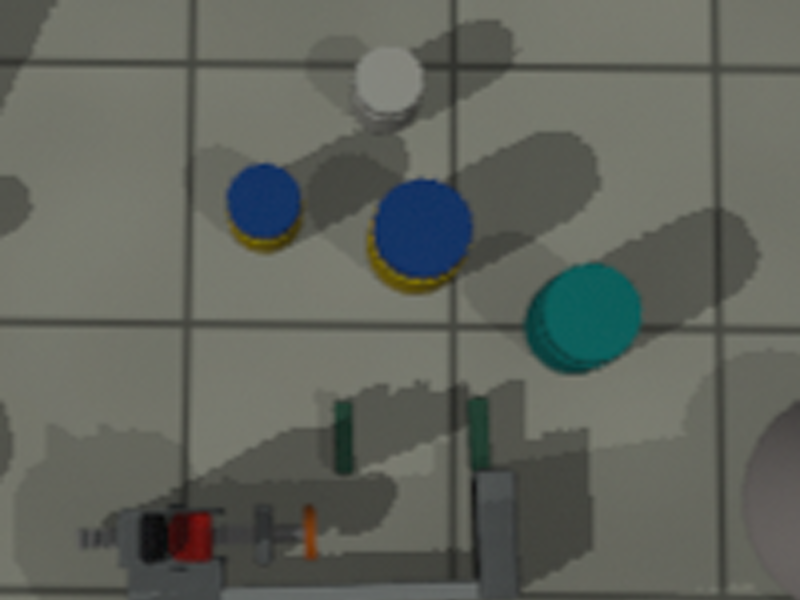

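View pics/side0.png

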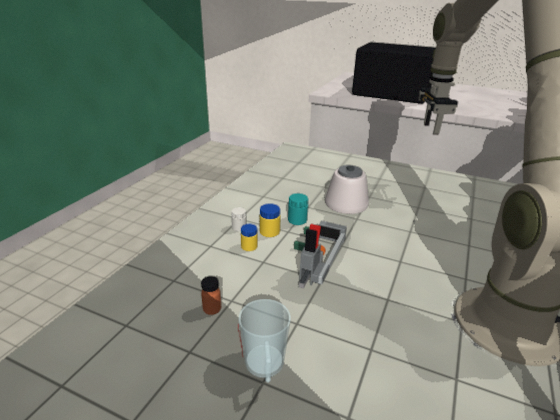

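View pics/side0z.png

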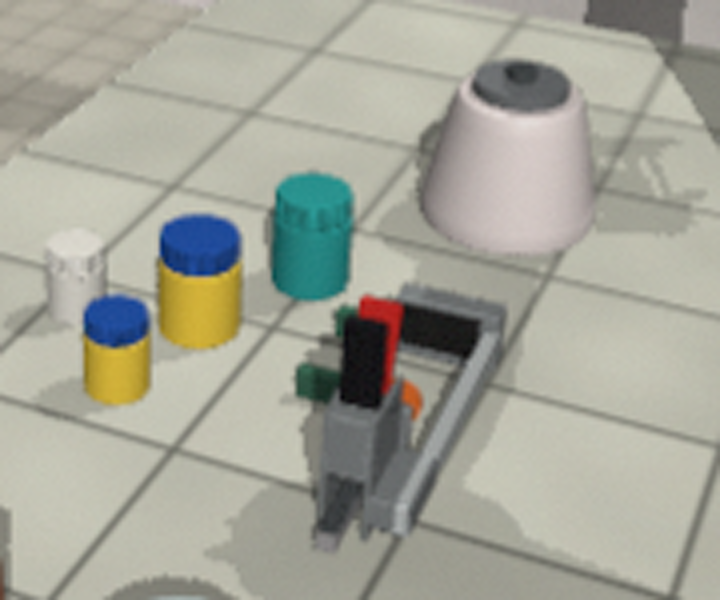

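The big yellow pot is at about (315,188) in the top view and the turquoise one at (357,209). The clamp's mouth opens towards the top of the picture, with the fences at (296,239) and (330,238), the trigger at (259,264) and the orange pad at (288,263). Next I'll fit poses.

```bash
python3 - <<'E'
import cv2,numpy as np
a=cv2.imread('pics/top0.png')
f=7;x0,y0=228,222
z=cv2.resize(a[222:294,228:342],None,fx=f,fy=f,interpolation=cv2.INTER_CUBIC)
z=np.clip(z.astype(float)*1.7,0,255).astype('uint8')
for i in range(0,114,10): cv2.putText(z,str(x0+i),(i*f,10),0,.35,(255,255,255),1);cv2.line(z,(i*f,0),(i*f,503),(120,120,120),1)
for i in range(0,72,10): cv2.putText(z,str(y0+i),(0,i*f+10),0,.35,(255,255,255),1);cv2.line(z,(0,i*f),(797,i*f),(120,120,120),1)
cv2.imwrite('pics/tz.png',z)
a=cv2.imread('pics/side0.png')
x0,y0=290,215;f=8
z=cv2.resize(a[y0:y0+75,x0:x0+65],None,fx=f,fy=f,interpolation=cv2.INTER_CUBIC)
z=np.clip(z.astype(float)*1.3,0,255).astype('uint8')
for i in range(0,65,10): cv2.putText(z,str(x0+i),(i*f,10),0,.35,(255,255,255),1);cv2.line(z,(i*f,0),(i*f,599),(120,120,120),1)
for i in range(0,75,10): cv2.putText(z,str(y0+i),(0,i*f+10),0,.35,(255,255,255),1);cv2.line(z,(0,i*f),(797,i*f),(120,120,120),1)
cv2.imwrite('pics/sz.png',z)
E
```

```text
(no output)
```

View pics/tz.png

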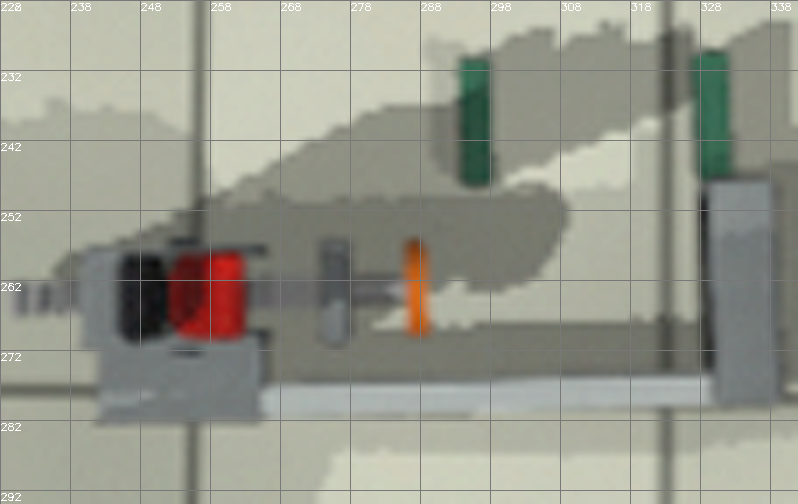

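View pics/sz.png

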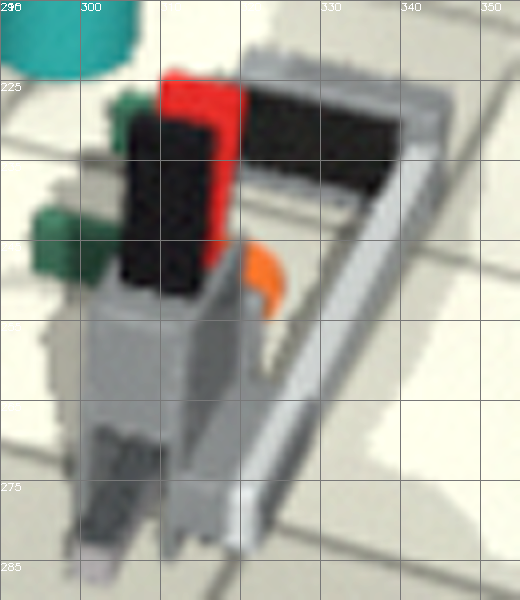

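```bash
cat > fit.py <<'E'
from h import *
from scipy.optimize import least_squares
def W(q,P):
    P=np.atleast_2d(P).astype(float);c,s=np.cos(q[2]),np.sin(q[2])
    return np.c_[q[0]+c*P[:,0]-s*P[:,1],q[1]+s*P[:,0]+c*P[:,1],P[:,2]]
E
python3 - <<'E'
from fit import *
pt=vision.get_image('top');ps=vision.get_image('side')
T=[(82,42,25,489,57),(82,54,25,461,58),(36,42,25,490,184),(82,-44,25,729,53),(36,-44,25,731,178),(36,-32,50,709,181),(-44,-32,50,712,403),(14,167,152,119,253),(-14,167,152,119,340)]
T=np.array(T,float);uv=np.c_[228+T[:,3]/7,222+T[:,4]/7]-.5+.5/7
f=lambda q:(proj(pt,W(q,T[:,:3]))-uv).ravel()
r=least_squares(f,[420,-60,0],loss='soft_l1');q=r.x;print(q,f(q).reshape(-1,2).round(1).tolist())
np.save('q.npy',q)
for nm,p in(('t',pt),('s',ps)):
    im=cv2.resize(p['img'],None,fx=6,fy=6,interpolation=cv2.INTER_CUBIC)
    def box(x0,x1,y0,y1,z0,z1,c):
        for z in(z0,z1):
            a=proj(p,W(q,[(x0,y0,z),(x1,y0,z),(x1,y1,z),(x0,y1,z)]));cv2.polylines(im,[np.int32((a+.5)*6)],True,c,1)
    box(36,82,42,54,0,25,(0,255,255));box(36,82,-44,-32,0,25,(0,255,255));box(-44,36,-60,-32,0,50,(255,0,255));box(-14,14,157,167,92,152,(0,255,0));box(-17,17,125,185,0,92,(255,255,0))
    cr=(slice(218*6,218*6+500),slice(225*6,225*6+720)) if nm=='t' else (slice(205*6,205*6+540),slice(285*6,285*6+480))
    cv2.imwrite(f'pics/ov_{nm}.png',im[cr])
# pots
for n,p in(('top',pt),('side',ps)):
    hsv=cv2.cvtColor(p['img'],cv2.COLOR_BGR2HSV)
    m=cv2.inRange(hsv,(108,150,60),(122,255,255));k,l,s,c=cv2.connectedComponentsWithStats(m)
    for i in range(1,k):
        if s[i,4]>30: print(n,s[i],c[i].round(1),back(p,s[i,:2]+s[i,2:4]/2-.5,85 if n=='top' else 75).round(1))
# pad
m=cv2.inRange(cv2.cvtColor(pt['img'],cv2.COLOR_BGR2HSV),(5,150,80),(18,255,255));k,l,s,c=cv2.connectedComponentsWithStats(m);print(s[1:],c[1:])
E
```

```text
[ 485.96260764 -105.53208406   -6.24930863] [[0.3, -0.1], [-0.5, -0.1], [0.6, 0.1], [0.0, -0.3], [0.4, 0.2], [-0.3, -0.4], [0.4, 0.7], [-0.5, -0.1], [-0.3, 0.1]]
top [267 171  18  18 248] [275.6 179.6] [683.5  -4.4  85. ]
top [304 175  24  24 446] [315.2 186.7] [ 667.4 -101.3   85. ]
side [260 204  19  15 232] [269.3 211. ] [667.5 -99.   75. ]
side [241 224  16  13 153] [248.5 229.8] [672.8  20.6  75. ]
[[167 204   3   1   3]
 [286 258   3  12  31]] [[168.         204.        ]
 [287.16129032 263.        ]]
```

View pics/ov_t.png

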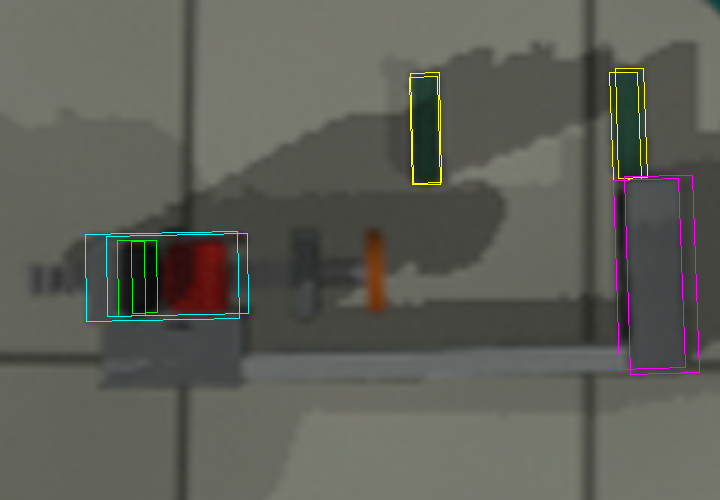

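View pics/ov_s.png

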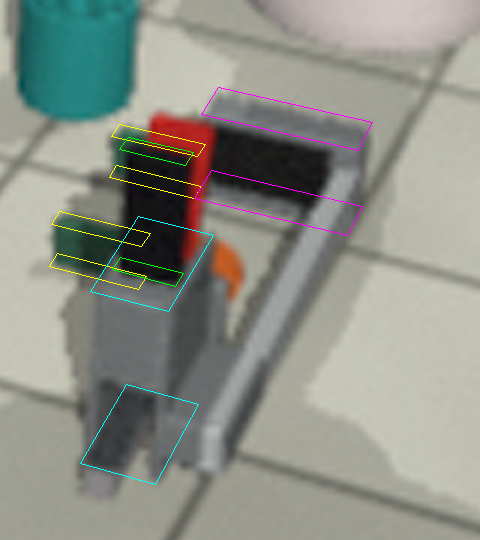

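```bash
python3 - <<'E'
from fit import *
p=vision.get_image('top');g=cv2.cvtColor(p['img'],cv2.COLOR_BGR2GRAY).astype(float);q=np.load('q.npy');q[2]+=2*np.pi
def edge(prof,sgn):
    d=np.diff(prof)*sgn;i=np.argmax(d);w=np.clip(d[max(i-1,0):i+2],0,None);return (w*np.arange(max(i-1,0),max(i-1,0)+len(w))).sum()/w.sum()+.5
cols=np.arange(268,326);e=np.array([271+edge(g[271:280,c],1) for c in cols])
pf=np.polyfit(cols,e,1);r=e-np.polyval(pf,cols);ok=abs(r)<.4;pf=np.polyfit(cols[ok],e[ok],1);print('bar',pf,ok.sum(),np.std(r[ok]))
for z in(12,36):
  P=np.array([back(p,(c,np.polyval(pf,c)),z) for c in(268,325)]);d=P[0]-P[1];print(z,P.round(1).tolist(),'yaw',np.arctan2(-d[0],d[1]))
rows=np.arange(251,277);e=np.array([334+edge(g[r,334:344],-1) for r in rows]);
pf=np.polyfit(rows,e,1);r=e-np.polyval(pf,rows);ok=abs(r)<.5;pf=np.polyfit(rows[ok],e[ok],1)
P=np.array([back(p,(np.polyval(pf,c),c),50) for c in(251,276)]);d=P[0]-P[1];print('jaw',P.round(1).tolist(),'yaw',np.arctan2(d[1],d[0]),ok.sum())
print('bar face pred x at y mid',W(q,[(-32,100,12),(-32,-30,12)]).round(1).tolist(),q)
hsv=cv2.cvtColor(p['img'],cv2.COLOR_BGR2HSV);m=cv2.inRange(hsv,(55,80,20),(85,255,255))
k,l,s,c=cv2.connectedComponentsWithStats(m)
for i in range(1,k):
    if s[i,4]>20: print(s[i],c[i],back(p,c[i],25))
print(W(q,[(59,48,25),(59,-38,25)]))
E
```

```text
bar [-2.84563531e-02  2.84466091e+02] 58 0.13369241299654594
12 [[447.2, 12.8, 12.0], [452.9, -131.0, 12.0]] yaw 0.03975263840564487
36 [[448.1, 12.0, 36.0], [453.7, -128.9, 36.0]] yaw 0.03975263840564506
jaw [[513.4, -157.9, 50.0], [452.6, -159.5, 50.0]] yaw 0.025613138479659455 26
bar face pred x at y mid [[450.6, -6.7, 12.0], [455.0, -136.6, 12.0]] [ 4.85962608e+02 -1.05532084e+02  3.38766809e-02]
[294 231   4  17  67] [295.52238806 238.88059701] [543.1460245 -55.5092102  25.       ]
[327 230   5  17  73] [329.32876712 237.5890411 ] [ 547.35608228 -140.60365583   25.        ]
[[ 543.30298613  -55.56128263   25.        ]
 [ 546.21582347 -141.51193928   25.        ]]
```

```bash
cat >> fit.py <<'E'
from scipy.spatial.transform import Rotation as Rn
Q=np.array([485.5,-105.5,0.036])
def C(p,q=None):
    q=Q if q is None else q
    d=np.array(p[:2])-q[:2];c,s=np.cos(q[2]),np.sin(q[2]);return np.array([c*d[0]+s*d[1],-s*d[0]+c*d[1]])
def down(phi):
    y=np.array([np.cos(phi),np.sin(phi),0]);z=np.array([0,0,-1.]);x=np.cross(y,z)
    r=Rn.from_matrix(np.c_[x,y,z]).as_quat();return [r[3],r[0],r[1],r[2]]
def padedge(p):
    h=cv2.cvtColor(p['img'],cv2.COLOR_BGR2HSV)
    # sub-pixel: orange weight b-r contrast
    a=p['img'].astype(float);o=np.clip(a[...,2]-a[...,0],0,None)[255:271,278:332]
    pr=o[3:13].mean(0);i=pr.argmax();pk=pr[i]
    base=pr[min(i+6,len(pr)-1):].mean() if i+6<len(pr) else 0
    th=(pk+base)/2
    j=i
    while pr[j]>th:j+=1
    e=278+j-1+(pr[j-1]-th)/(pr[j-1]-pr[j])
    return e,C(back(p,(e,262.5),45))
E
python3 - <<'E'
from fit import *
p=vision.get_image('top');print('pad',padedge(p))
for n,uv in(('turq',(357.5,208.5)),('white',(307,150)),('pot',(315.5,186.5))): print(n,back(p,uv,75).round())
print(sensors.current_t())
q0=sensors.current_joint_pos();print(np.round(q0,2))
P=[668,-101]
for phi in(.036,.036+np.pi): 
    for pos in([668,-101,150],[668,-101,57],[485,-105,57]):
        r=kin.ik(pos,down(phi)); print(pos,phi,None if r is None else np.round(r,2))
for phi in(.036+np.pi/2,.036-np.pi/2):
    w=W(Q,[(0,156,121)])[0]; r=kin.ik(w,down(phi));print(w,None if r is None else np.round(r,2))
E
```

```text
pad (np.float64(288.40106382978723), array([ 0.89251027, 67.49757374]))
turq [ 616. -204.   75.]
white [760. -81.  75.]
pot [ 669. -102.   75.]
1.2
[ 1.07  0.6  -0.    1.6   0.    0.94 -0.08]
[668, -101, 150] 0.036 [ 0.28  0.63 -0.34  1.76  0.28  0.79 -0.16]
[668, -101, 57] 0.036 [ 0.24  0.74 -0.27  1.82  0.32  0.62 -0.19]
[485, -105, 57] 0.036 [ 0.26  0.6  -0.23  2.24  0.41  0.34 -0.28]
[668, -101, 150] 3.177592653589793 [-0.26  0.67  0.53  1.8  -0.45  0.79 -2.61]
[668, -101, 57] 3.177592653589793 [-0.24  0.79  0.49  1.85 -0.59  0.65 -2.49]
[485, -105, 57] 3.177592653589793 [-0.15  0.63  0.37  2.26 -0.67  0.35 -2.32]
[479.88521298  50.39892292 121.        ] [ 0.27  0.55 -0.7   2.21  0.64  0.6   0.71]
[479.88521298  50.39892292 121.        ] [-0.26  0.47  0.05  2.24 -0.06  0.44 -1.7 ]
```

```bash
python3 - <<'E'
from fit import *
R=down(.036)
manip.movep([298,-600,330],sensors.current_tcp_rot())
manip.movep([668,-101,250],R)
fingers.move_gripper(80,20)
manip.movel([668,-101,58],rate=200)
p=shot('top','g_t');s=shot('side','g_s')
fingers.move_gripper(50,20);print('w',sensors.current_gripper_width(),sensors.current_contact_force(),sensors.current_t())
shot('top','g_t2');shot('side','g_s2')
a=cv2.imread('pics/g_s.png')[150:260,200:330];b=cv2.imread('pics/g_s2.png')[150:260,200:330]
cv2.imwrite('pics/g.png',cv2.resize(np.hstack([a,b]),None,fx=3,fy=3))
E
```

```text
w 63.33300921396186 [-0.92120865 -0.50222857  5.48631781] 6.1333
```

View pics/g.png

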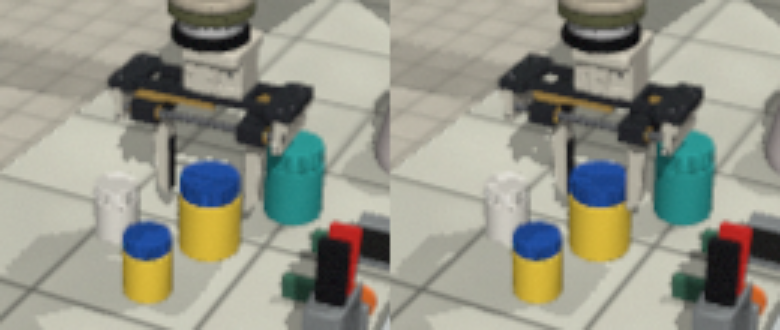

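Width 63.3 mm: the fingertips caught the body just below the lid. I'll regrip higher, on the lid, and then slide.

```bash
python3 - <<'E'
from fit import *
fingers.move_gripper(76,20)
manip.movel([668,-101,67])
fingers.move_gripper(50,20);manip.hold(.1);print('w',sensors.current_gripper_width(),sensors.current_contact_force().round(1),sensors.current_t())
z=sensors.current_position()[2];print(z)
t=W(Q,[(125,5,z)])[0]
print(manip.movel(t,rate=120,until_force=10),sensors.current_contact_force().round(1),sensors.current_t(),sensors.current_position())
p=shot('top','s1t');s=shot('side','s1s')
a=p['img'][150:290,230:370];b=s['img'][170:290,220:360]
cv2.imwrite('pics/s1.png',np.hstack([cv2.resize(a,None,fx=2.8,fy=2.8),cv2.resize(b,(392,392))]))
E
```

```text
w 59.63812221401793 [ 0.8 -0.   0.6] 7.475
66.90121310869256
False [ 0.8  0.6 -1.2] 8.1083 [610.87689396 -96.08575849  66.99732021]
```

View pics/s1.png

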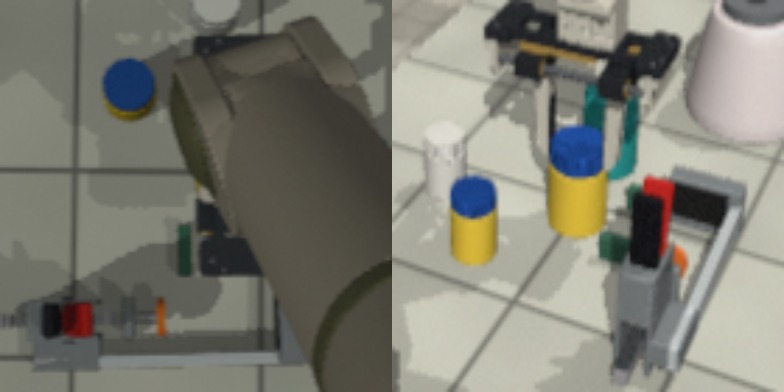

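```bash
python3 - <<'E'
from fit import *
z=67
def go(x,y,rate,f):
    r=manip.movel(W(Q,[(x,y,z)])[0],rate=rate,until_force=f);F=sensors.current_contact_force()
    print(r,'clamp',C(sensors.current_position()).round(2),'F',F.round(1),'t',sensors.current_t());return r
if not go(12,5,80,8):
    go(-6,5,25,8)
    go(C(sensors.current_position())[0],-6,25,8)
p=shot('top','s2t');s=shot('side','s2s')
a=p['img'][190:290,230:350];b=s['img'][170:290,220:360]
cv2.imwrite('pics/s2.png',np.hstack([cv2.resize(a,(392,392)),cv2.resize(b,(392,392))]))
E
```

```text
False clamp [12.56  5.05] F [-0.4  0.2 -1.3] t 9.775
True clamp [0.41 5.19] F [ 2.3  0.7 -0.2] t 10.325
True clamp [0.51 4.05] F [-0.1 -0.3  2.5] t 10.5583
```

View pics/s2.png

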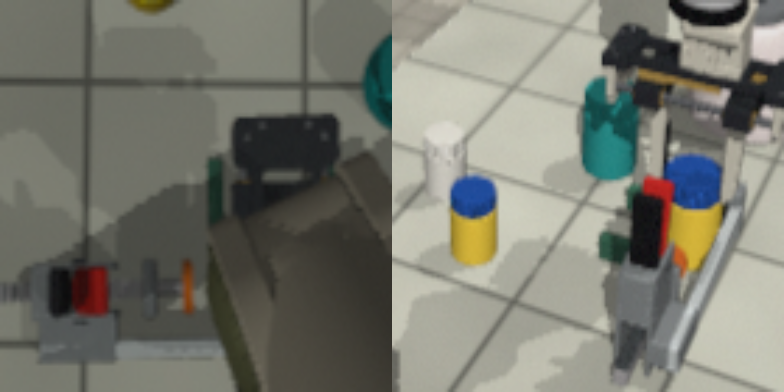

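```bash
python3 - <<'E'
from fit import *
z=67
def go(x,y,rate,f):
    r=manip.movel(W(Q,[(x,y,z)])[0],rate=rate,until_force=f);F=sensors.current_contact_force()
    manip.hold(.15);print(r,'clamp',C(sensors.current_position()).round(2),'F',F.round(1),sensors.current_contact_force().round(1),'t',sensors.current_t());return r
go(.5,-6,15,8)
y=C(sensors.current_position())[1]
go(-6,y,15,10)
E
```

```text
True clamp [0.53 3.5 ] F [-0.5  2.   3.9] [-0.6  2.5  5.5] t 11.1333
True clamp [0.33 3.82] F [ 0.8  0.1 -0.3] [1.6 0.  0.3] t 11.5833
```

```bash
python3 - <<'E'
from fit import *
z=67
def st(): return C(sensors.current_position()).round(2),sensors.current_position()[2].round(1),sensors.current_contact_force().round(1)
print(st())
for k in range(5):
    x,y=C(sensors.current_position()); r=manip.movel(W(Q,[(.3,3.5-k*.7,z)])[0],rate=10,until_force=20); print(r,*st())
    if abs(sensors.current_contact_force()[1])>12: break
for k in range(4):
    y=C(sensors.current_position())[1]; r=manip.movel(W(Q,[(0-k*.7,y,z)])[0],rate=10,until_force=20); print(r,*st())
    if abs(sensors.current_contact_force()[0])>12: break
s=shot('side','s3s');cv2.imwrite('pics/s3.png',cv2.resize(s['img'][190:290,270:370],(600,600),interpolation=cv2.INTER_CUBIC));print(sensors.current_t())
E
```

```text
(array([0.33, 3.82]), np.float64(67.1), array([1.6, 0. , 0.3]))
False [0.35 3.58] 67.0 [0.4 0.  2.6]
False [0.34 3.19] 67.1 [0.9 1.8 5.4]
False [0.36 2.77] 67.2 [0.  2.4 6.1]
False [0.44 2.38] 67.3 [-1.   4.8  7.5]
False [0.5  1.85] 67.3 [-1.4  5.2  9.2]
False [0.39 2.01] 67.1 [1.5 2.5 3.8]
False [0.26 2.04] 67.1 [4.7 1.5 1.6]
False [0.16 2.  ] 67.2 [5.  1.4 1. ]
False [0.05 2.02] 67.2 [ 7.7  0.6 -0.7]
13.9
```

View pics/s3.png

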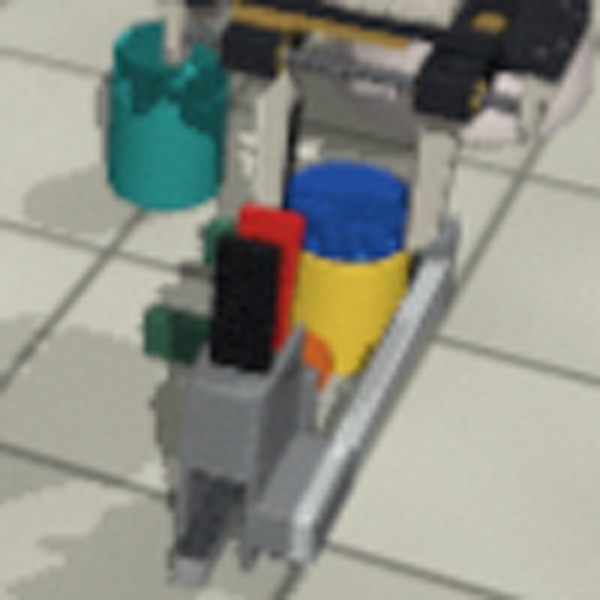

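```bash
python3 - <<'E'
from fit import *
fingers.move_gripper(80,30)
print(C(sensors.current_position()),sensors.current_contact_force().round(1))
c=C(sensors.current_position())
w=W(Q,[(0,156,220)])[0];w0=W(Q,[(0.3,3,180)])[0]
manip.movel(w0,rate=200)
R=down(.036-np.pi/2)
print(kin.ik(w,R)); manip.movep(w,R)
p=shot('top','r_t');s=shot('side','r_s')
b=p['img'][222:292,228:342]
cv2.imwrite('pics/r.png',np.vstack([cv2.resize(b,None,fx=5,fy=5,interpolation=cv2.INTER_CUBIC)]))
hsv=cv2.cvtColor(p['img'],cv2.COLOR_BGR2HSV);m=cv2.inRange(hsv,(108,150,60),(122,255,255));k,l,st,ce=cv2.connectedComponentsWithStats(m)
for i in range(1,k):
    if st[i,4]>30: print(st[i],C(back(p,st[i,:2]+st[i,2:4]/2-.5,85)))
print(sensors.current_t())
E
```

```text
[-2.49914087  1.93056614] [ 0.  -0.9 -0.2]
[-0.1712483   0.31053677 -0.06562751  2.13710623  0.03130468  0.69481714
 -1.79259209]
[267 171  18  18 249] [201.54064017  93.89213823]
[304 250  25  25 471] [0.71217779 2.27936693]
16.7167
```

View pics/r.png

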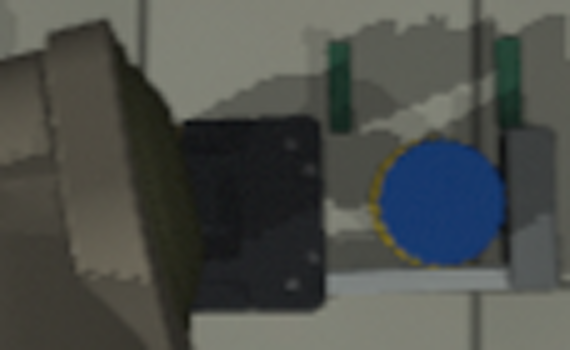

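View pics/r_s.png

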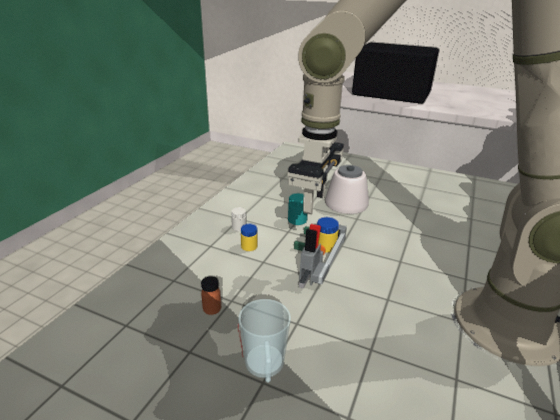

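```bash
python3 - <<'E'
from fit import *
p=vision.get_image('top');g=p['img'].astype(float)
for y in(0,2,4): print(y,proj(p,W(Q,[(0,y-30,85),(0,y+30,85),(30,y,85),(-30,y,85)])).round(1).tolist())
print('jaw',proj(p,W(Q,[(0,-32,50),(0,-32,0)])))
print(g[262,298:338].astype(int).tolist())
E
```

```text
0 [[329.6, 262.0], [304.3, 262.6], [316.6, 249.6], [317.4, 275.0]]
2 [[328.8, 262.0], [303.5, 262.6], [315.7, 249.6], [316.5, 275.0]]
4 [[327.9, 262.0], [302.7, 262.6], [314.9, 249.6], [315.7, 275.1]]
jaw [[329.02606644 261.87630334]
 [327.14544418 261.78479627]]
[[69, 75, 75], [68, 75, 73], [74, 81, 80], [62, 77, 79], [35, 78, 85], [70, 68, 68], [100, 54, 26], [109, 56, 22], [109, 56, 22], [109, 56, 23], [109, 57, 24], [109, 56, 22], [109, 55, 22], [109, 57, 23], [109, 57, 24], [108, 57, 24], [108, 56, 23], [109, 57, 23], [108, 56, 22], [108, 56, 23], [109, 56, 23], [109, 57, 25], [109, 57, 23], [108, 56, 22], [107, 57, 22], [108, 57, 24], [108, 57, 24], [108, 57, 25], [108, 56, 25], [109, 58, 24], [89, 47, 18], [57, 41, 36], [57, 57, 55], [64, 65, 63], [64, 65, 61], [63, 64, 60], [62, 63, 59], [63, 64, 61], [63, 64, 60], [62, 63, 60]]
```

```bash
python3 - <<'E'
from fit import *
fingers.move_gripper(0,20)
manip.movep(W(Q,[(1,50,180)])[0],down(.036))
z=42
manip.movel(W(Q,[(1,50,z)])[0],rate=150,until_force=12)
manip.hold(.1)
def st(): return C(sensors.current_position()).round(2),sensors.current_contact_force().round(1),sensors.current_t()
print(st())
for y in(45,43,42,41,40,39,38,37,36,35,34,33):
    manip.movel(W(Q,[(1,y,z)])[0],rate=20); print(y,*st())
    if sensors.current_contact_force()[1]>6: break
shot('top','p_t');s=shot('side','p_s');cv2.imwrite('pics/p.png',cv2.resize(s['img'][190:290,270:370],(600,600),interpolation=cv2.INTER_CUBIC))
E
```

```text
(array([ 1.45, 49.9 ]), array([-0.5,  0.2, -0.1]), 20.5917)
45 [ 1.04 44.71] [ 0.7 -0.7  0.6] 20.9917
43 [ 0.98 42.89] [-0.5 -0.  -0.1] 21.2417
42 [ 1.05 42.06] [0.4 0.5 0.4] 21.4917
41 [ 1.01 41.01] [ 0.   0.7 -0.6] 21.7417
40 [ 1.01 40.03] [ 0.1  0.8 -0.1] 21.9917
39 [ 1.22 39.87] [-0.4  5.2 -0.4] 22.2417
38 [ 1.47 39.81] [-0.7  8.8  0.5] 22.4917
```

View pics/p.png

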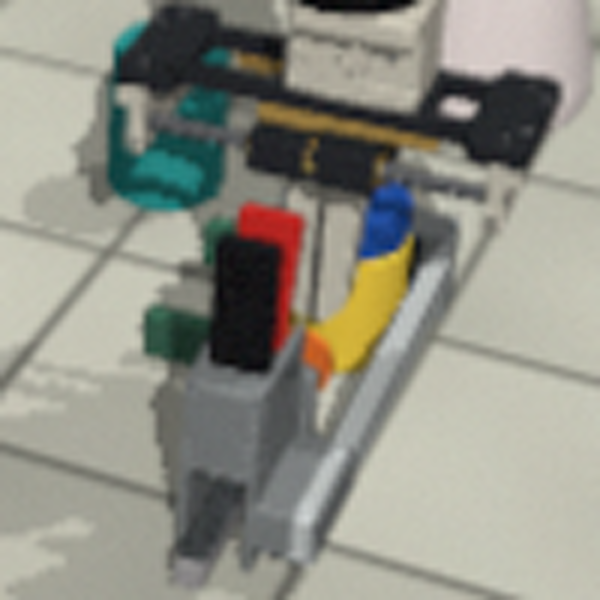

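```bash
python3 - <<'E'
from fit import *
z=45
def st(): return C(sensors.current_position()).round(2),sensors.current_contact_force().round(1),round(sensors.current_t(),2)
for P in((1,47,z),(1,47,105),(65,0,105),(65,0,z)): manip.movel(W(Q,[P])[0],rate=150)
print(st())
x=65
for x in(54,52,51,50,49,48,47,46,45,44,43,42,41,40):
    manip.movel(W(Q,[(x,0,z)])[0],rate=25); print(x,*st())
    if sensors.current_contact_force()[0]>6: break
for P in((x+12,0,z),(x+12,0,110)): manip.movel(W(Q,[P])[0],rate=150)
manip.movep(W(Q,[(0,156,200)])[0],down(.036-np.pi/2))
fingers.move_gripper(80,35)
p=shot('top','r2t');print(st())
hsv=cv2.cvtColor(p['img'],cv2.COLOR_BGR2HSV);m=cv2.inRange(hsv,(108,150,60),(122,255,255));k,l,s,ce=cv2.connectedComponentsWithStats(m)
for i in range(1,k):
    if s[i,4]>30: print(s[i],C(back(p,s[i,:2]+s[i,2:4]/2-.5,85)))
s=shot('side','r2s');cv2.imwrite('pics/r2.png',np.hstack([cv2.resize(s['img'][150:290,280:380],(430,600)),cv2.resize(p['img'][222:292,240:340],(370,600))]))
E
```

```text
(array([64.76,  0.59]), array([ 0.3, -0.5,  0.8]), 24.62)
54 [54.07 -0.11] [ 0.3  0.  -0.2] 25.22
52 [51.87 -0.  ] [-0.1  0.4 -0.4] 25.47
51 [ 5.095e+01 -1.000e-02] [ 0.7  0.2 -0.1] 25.72
50 [ 4.991e+01 -1.000e-02] [-0.   0.7 -0.2] 25.97
49 [ 4.894e+01 -3.000e-02] [-0.3 -0.1  0.2] 26.22
48 [4.812e+01 2.000e-02] [1.2 0.5 0.1] 26.47
47 [47.69  0.05] [ 2.5 -0.4 -0.1] 26.72
46 [47.5   0.14] [5.6 0.3 1.6] 26.97
45 [47.34  0.21] [6.  0.6 1.3] 27.22
44 [47.21  0.28] [8.4 1.2 2.3] 27.47
(array([-1.0000e-02,  1.5598e+02]), array([-0.4,  0.5,  0.3]), 30.98)
[267 171  18  18 247] [201.54064017  93.89213823]
[305 250  25  25 475] [ 0.65394301 -0.09372137]
```

View pics/r2.png

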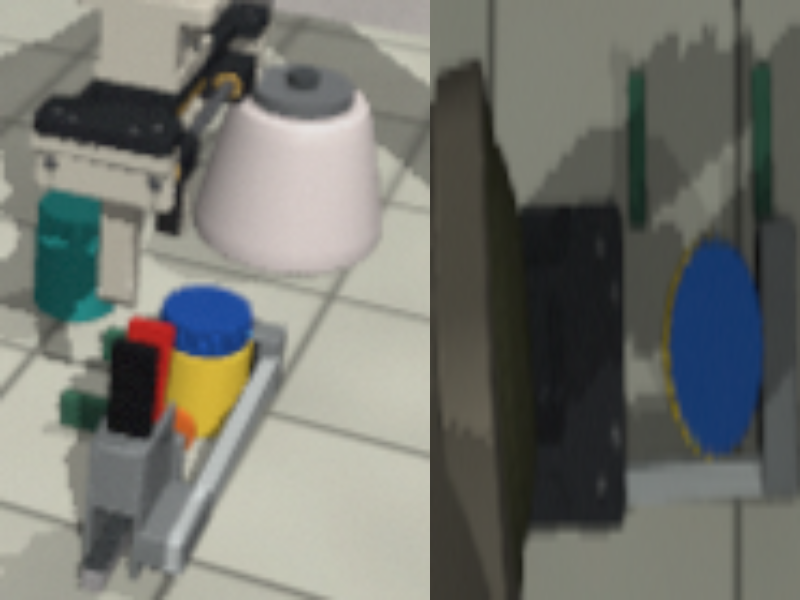

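```bash
python3 - <<'E'
from fit import *
def st(): return round(sensors.current_gripper_width(),1),C(sensors.current_position()).round(2),sensors.current_contact_force().round(1),round(sensors.current_t(),2)
manip.movel(W(Q,[(0,156,122)])[0],rate=150,until_force=15); print(st())
fingers.move_gripper(64); print(st())
fingers.move_gripper(18,40); print(st())
p=shot('top','k1t');s=shot('side','k1s')
cv2.imwrite('pics/k1.png',np.hstack([cv2.resize(s['img'][170:290,280:360],(400,600),interpolation=cv2.INTER_CUBIC),cv2.resize(p['img'][222:292,240:340],(400,280))[np.minimum(np.arange(600),279)]]))
E
```

```text
(80.0, array([  0.2 , 155.94]), array([0.8, 0.1, 0.4]), 31.69)
(64.0, array([9.0000e-02, 1.5602e+02]), array([-0. ,  0.6, -0.5]), 32.21)
(21.5, array([  0.29, 155.15]), array([-0.6, -5.3,  9.5]), 32.97)
```

View pics/k1.png

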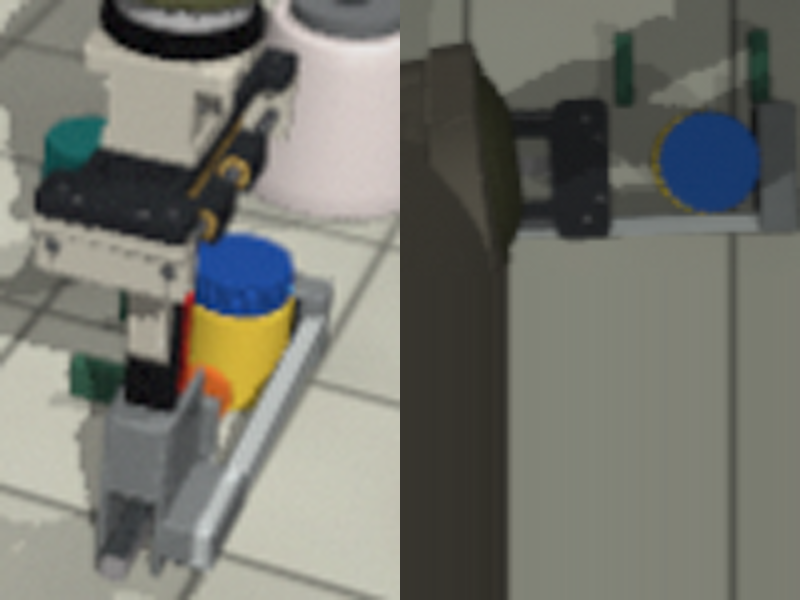

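```bash
python3 - <<'E'
from fit import *
def st(): return round(sensors.current_gripper_width(),1),C(sensors.current_position()).round(2),sensors.current_contact_force().round(1),round(sensors.current_t(),2)
ims=[]
for k in range(3):
    fingers.move_gripper(64); manip.hold(.1)
    fingers.move_gripper(18,40); print(st())
    p=shot('top',f'k{k+2}t');s=shot('side',f'k{k+2}s')
    ims.append(np.vstack([cv2.resize(p['img'][235:285,285:335],(260,260),interpolation=cv2.INTER_CUBIC),cv2.resize(s['img'][220:285,295:355],(260,282),interpolation=cv2.INTER_CUBIC)]))
cv2.imwrite('pics/k4.png',np.hstack(ims))
E
```

```text
(21.4, array([  0.31, 155.15]), array([ 0.2, -5.4,  8.9]), 34.77)
(21.5, array([  0.32, 155.17]), array([-1.3, -3.9,  8.6]), 36.58)
(21.4, array([  0.3 , 155.17]), array([ 0.7, -6.3,  8.6]), 38.39)
```

View pics/k4.png

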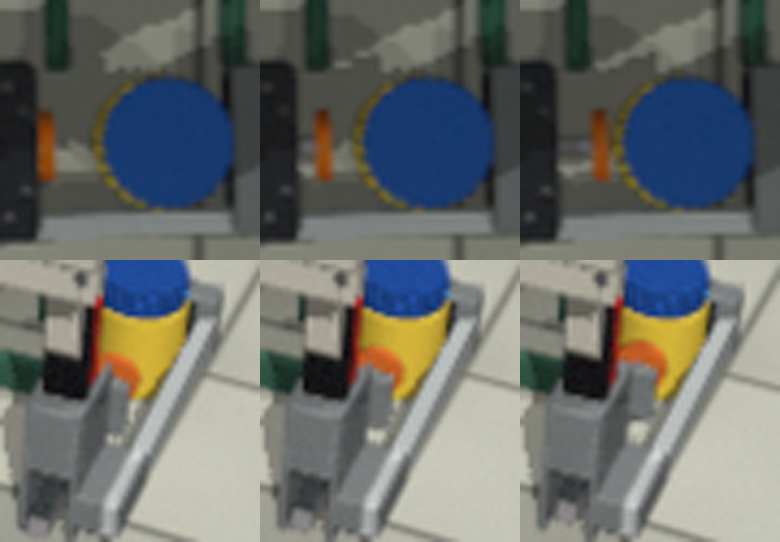

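```bash
python3 - <<'E'
from fit import *
P=vision.get_image('top')
print([proj(P,W(Q,[(0,32,z)]))[0].round(1).tolist() for z in(32,45,63)])
for n in('top0','k2t','k3t','k4t'):
    a=cv2.imread(f'pics/{n}.png').astype(float);o=(a[...,2]-a[...,0])[258:268].mean(0);print(n,dict(zip(range(284,306),o[284:306].astype(int).tolist())))
    lo,hi=(284,293) if n=='top0' else (289,305)
    seg=np.clip(o[lo:hi]-o[lo:hi].min()-8,0,None)
    i=lo+np.argmax(o[lo:hi]); w=np.clip(o[i-3:i+4]-10,0,None)
    u=(w*np.arange(i-3,i+4)).sum()/w.sum(); print('centre',u,C(back(P,(u,262.5),45))[1]-3.5)
print(sensors.current_t())
E
```

```text
[[302.6, 262.5], [302.8, 262.5], [303.1, 262.6]]
top0 {284: 3, 285: 19, 286: 64, 287: 102, 288: 73, 289: 26, 290: 6, 291: 6, 292: 6, 293: 6, 294: 6, 295: 6, 296: 6, 297: 6, 298: 6, 299: 6, 300: 6, 301: 6, 302: 6, 303: 6, 304: 6, 305: 7}
centre 287.0974576271187 67.205054906666
k2t {284: -3, 285: -2, 286: -3, 287: -2, 288: -2, 289: -3, 290: -2, 291: -3, 292: 73, 293: 116, 294: 125, 295: 55, 296: 11, 297: 7, 298: 8, 299: 8, 300: 7, 301: 7, 302: 11, 303: 47, 304: 41, 305: -35}
centre 293.44504830917873 51.58762825585609
k3t {284: -3, 285: -3, 286: -2, 287: -3, 288: -3, 289: -3, 290: -2, 291: -3, 292: 2, 293: 4, 294: 4, 295: 43, 296: 103, 297: 122, 298: 74, 299: 23, 300: 7, 301: 7, 302: 11, 303: 45, 304: 40, 305: -35}
centre 296.78724072910126 43.365218944365814
k4t {284: -2, 285: -3, 286: -3, 287: -3, 288: -2, 289: -3, 290: -3, 291: -3, 292: 2, 293: 4, 294: 4, 295: 4, 296: 4, 297: 4, 298: 27, 299: 84, 300: 116, 301: 88, 302: 40, 303: 44, 304: 38, 305: -35}
centre 300.3917374743627 34.49797449360808
38.5417
```

```bash
python3 - <<'E'
from fit import *
def st(): return round(sensors.current_gripper_width(),1),C(sensors.current_position()).round(2),sensors.current_contact_force().round(1),round(sensors.current_t(),2)
fingers.move_gripper(64); manip.hold(.1)
fingers.move_gripper(18,40); print(st())
p=shot('top','k5t');s=shot('side','k5s')
for n in('k4t','k5t'):
    a=cv2.imread(f'pics/{n}.png').astype(float);print(n,(a[...,2]-a[...,0])[258:268].mean(0)[294:308].astype(int).tolist());print(a[258:268,284:302].mean(2).mean(0).astype(int).tolist())
f=lambda n,r,c,S:cv2.resize(cv2.imread(f'pics/{n}.png')[r:r+50,c:c+50],(S,S),interpolation=cv2.INTER_CUBIC)
cv2.imwrite('pics/k5.png',np.vstack([np.hstack([f('k4t',240,285,300),f('k5t',240,285,300)]),np.hstack([f('k4s',225,305,300),f('k5s',225,305,300)])]))
E
```

```text
(21.2, array([  0.31, 155.14]), array([-0.7, -4.9,  8.4]), 40.25)
k4t [4, 4, 4, 4, 27, 84, 116, 88, 40, 44, 38, -35, -80, -86]
[28, 28, 29, 30, 30, 30, 30, 30, 63, 80, 80, 79, 81, 85, 81, 73, 68, 72]
k5t [2, 5, 4, 4, 4, 5, 52, 111, 113, 94, 48, -24, -77, -87]
[29, 28, 30, 30, 30, 31, 31, 31, 68, 75, 78, 86, 82, 78, 76, 78, 77, 65]
```

View pics/k5.png

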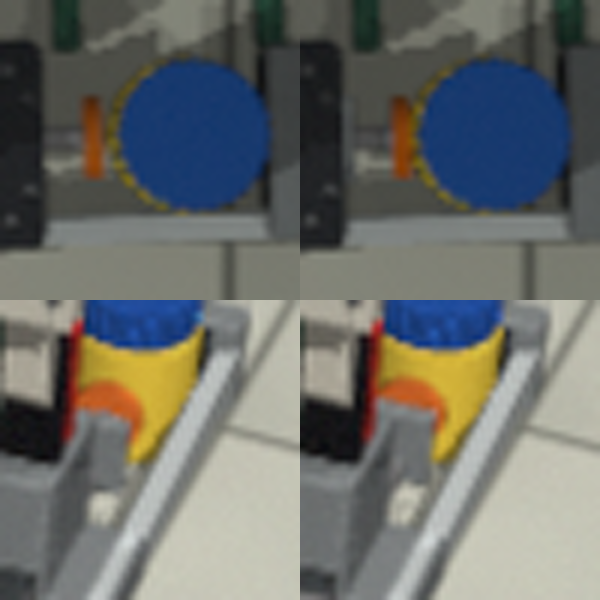

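```bash
python3 - <<'E'
from fit import *
P=vision.get_image('top')
for n in('k4t','k5t'):
    a=cv2.imread(f'pics/{n}.png').astype(float).mean(2)
    for r in(256,257,258,259,261,263,265,267,268): print(n,r,a[r,288:303].astype(int).tolist())
for u in(292.5,293.,293.5): print(u,C(back(P,(u,262),50))[1])
for u in(299.9,300.2): print(u,C(back(P,(u,262),48))[1])
a=cv2.imread('pics/top0.png').astype(float)
for r in(256,257,258,259,267,268): print('0',r,a.mean(2)[r,270:293].astype(int).tolist())
for n in('top0','k4t','k5t'):
    a=cv2.imread(f'pics/{n}.png').astype(float);o=(a[...,2]-a[...,0])
    for r in(257,258,267): print(n,r,o[r,284:304].astype(int).tolist())
E
```

```text
k4t 256 [35, 41, 37, 34, 60, 74, 75, 75, 74, 73, 67, 51, 45, 58, 70]
k4t 257 [25, 30, 33, 34, 61, 73, 74, 73, 73, 75, 65, 52, 45, 61, 71]
k4t 258 [27, 25, 27, 32, 60, 73, 74, 74, 72, 73, 68, 55, 53, 61, 70]
k4t 259 [28, 28, 26, 26, 58, 73, 73, 74, 75, 74, 69, 59, 59, 64, 66]
k4t 261 [27, 27, 28, 25, 49, 62, 62, 62, 63, 65, 63, 65, 67, 71, 63]
k4t 263 [28, 27, 29, 29, 61, 76, 76, 76, 83, 91, 85, 77, 73, 75, 67]
k4t 265 [35, 34, 34, 34, 64, 80, 79, 78, 79, 83, 84, 80, 73, 74, 91]
k4t 267 [37, 35, 33, 34, 91, 122, 126, 121, 119, 119, 106, 86, 73, 78, 99]
k4t 268 [36, 35, 35, 35, 59, 101, 119, 103, 89, 90, 84, 74, 68, 71, 85]
k5t 256 [36, 41, 36, 34, 66, 71, 69, 74, 73, 74, 73, 69, 55, 45, 52]
k5t 257 [29, 33, 31, 37, 72, 77, 69, 73, 73, 73, 75, 67, 56, 46, 49]
k5t 258 [27, 28, 28, 34, 72, 76, 69, 73, 73, 74, 75, 68, 61, 53, 55]
k5t 259 [26, 27, 27, 26, 69, 73, 66, 74, 73, 74, 74, 67, 63, 59, 58]
k5t 261 [27, 28, 28, 25, 67, 71, 60, 62, 62, 61, 58, 63, 68, 66, 69]
k5t 263 [27, 28, 30, 29, 68, 75, 70, 76, 75, 76, 70, 81, 85, 71, 71]
k5t 265 [34, 36, 33, 34, 68, 81, 96, 108, 93, 77, 75, 75
[... 914 characters left out ...]
 5, 6, 5, 5, 5, 5, 6, 5, 5, 5, 6, 5]
top0 258 [5, 18, 54, 76, 56, 19, 5, 5, 5, 5, 5, 5, 5, 5, 6, 5, 5, 5, 5, 5]
top0 267 [7, 19, 57, 105, 89, 33, 8, 8, 8, 8, 8, 9, 7, 8, 8, 8, 7, 7, 7, 7]
k4t 257 [-2, -4, -1, -3, -2, -3, -2, -1, 4, 5, 6, 7, 6, 6, 29, 63, 75, 41, 15, 14]
k4t 258 [-4, -5, -3, -4, -2, -3, -3, -2, 3, 5, 7, 6, 7, 5, 35, 78, 89, 62, 22, 22]
k4t 267 [-4, -3, -5, -3, -4, -5, -4, -3, 6, 11, 10, 11, 10, 10, 30, 88, 130, 113, 40, 23]
k5t 257 [-2, -3, -4, -5, -3, -1, -3, -2, -2, 0, 5, 6, 6, 6, 4, 10, 40, 74, 68, 34]
k5t 258 [-3, -3, -3, -4, -3, -3, -3, -4, -3, -2, 4, 6, 5, 6, 5, 10, 49, 88, 87, 68]
k5t 267 [-3, -5, -5, -2, -3, -4, -3, -5, -3, -3, 5, 10, 10, 10, 10, 10, 47, 126, 120, 85]
```

```bash
python3 - <<'E'
from fit import *
manip.hold(.5)
p=shot('top','ft');s=shot('side','fs')
a=cv2.imread('pics/top0.png')
for t in('jug','blender','spice'): print(t,[(np.round(b['rect']).tolist(),round(b['conf'],2)) for b in finder.boxes_of(s,t)][:1])
print(sensors.current_gripper_width(),sensors.current_contact_force().round(1),sensors.current_t())
E
```

```text
jug [([238.0, 300.0, 287.0, 385.0], 0.55)]
blender [([334.0, 166.0, 369.0, 218.0], 0.62)]
spice [([201.0, 277.0, 221.0, 313.0], 0.86)]
21.466352580280486 [-0.3 -6.   9.1] 41.15
```

View pics/fs.png

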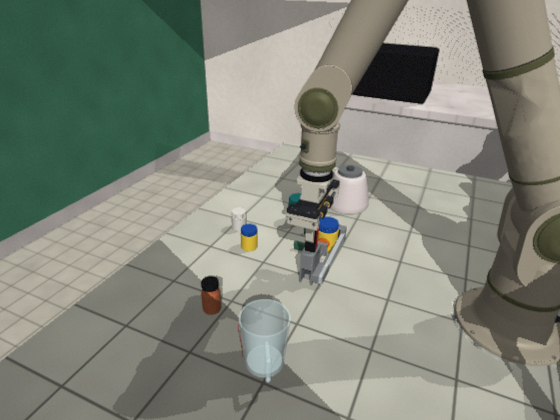

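The side view shows the hand holding the trigger squeezed at (310,235) and the pot in the clamp at (328,233). The jug, blender and spice jar are where they started. I'm handing the job in.

```bash
python3 -c "
from h import *
manip.finish_job();print(sensors.current_t())"
```

```text
the job is handed in; nothing more can be done
the job is handed in; nothing more can be done
```

The pot is home in the clamp with the pad's spring pressed in about 4–5 mm. I handed the job in at about 41 s with the trigger still squeezed; the hand-in reports no verdict.

- **Sliding the pot:** I gripped the larger yellow pot by its lid and slid it upright between the fences into the clamp. A check picture then showed it about 2 mm short of the fixed jaw, so I nudged it with closed fingers, first towards the jaw and then towards the bar. It met firm resistance on both sides at about 8–9 N. The picture after that put it within 1 mm of home.
- **Pumping:** I made five full strokes, each ending at a finger opening of about 21.4 mm, with the lever against the handle. From the pictures, the pad stood about 2.5 mm from the pot after the fourth stroke. On the fifth the pad moved only about 3.5 mm of the 8 mm stroke. A separate measure of the bare steel stem agreed with that.
- **Last checks:** The sink of 4–5 mm, give or take about 1 mm, lies inside the wanted 2–16 mm but nearer the lower end. I kept it there rather than add a sixth stroke, which would have brought it to about 12–13 mm. The jug, blender base and spice jar had not visibly moved.
- **What disagreed:** While the pot was still held by its lid, the force readings suggested it was already against the fixed jaw, and the picture showed otherwise. My first grip also caught the pot's body just below the lid, so I regripped higher.

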